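# Canteen turner onto its raised rest

## Task

Take the serving turner, the utensil on the orange tray with the broad flat slotted blade, and lay it flat across both bars of the raised steel utensil rest, square to the bars, between their horned ends and with its mid-length over the middle of the rest (either end forward). Let go of it there and leave the spoon and the fork lying where they are on the tray.

Things in the scene. Friction and masses are not known exactly. Their poses are not given: they have to be found in the camera images.
- turner_mid (a point): Turner's centre: mid-length, half-way up its grip, 8 mm over its flat underside; it balances here within 10 mm. 300 mm long, 0.16 kg, lies flat. x from handle to blade, y across, z up. Black grip 20 wide, 16 thick, x -150 to +20 mm (grip it here, across y); steel shaft 12 wide, 8 thick, to +80; flat slotted blade 72 wide, 4 thick, to +150. One common underside.
- rest_mid (a point): Middle of the fixed steel rest, between its two bars at the height of their top edges, 70 mm above the table. x across the bars (as a utensil lies), y along them, z up. Bars: upright plates 6 mm thick, 80 mm long at x = -45 and +45 mm, open between; horns at their ends rise 14 mm, 64 mm free between them. Base plate 130 x 84 x 6 mm.
- spoon_mid (a point): Centre of the serving spoon (bystander): origin, axes and grip as on the turner, but a round bowl 62 mm across, 18 mm deep at its end. Lies on the tray, roughly parallel to its neighbours and about 100 mm from them.
- fork_mid (a point): Centre of the serving fork (bystander): origin, axes and grip as on the turner, but two prongs 44 mm across at its end. Lies on the same fixed orange tray (floor 4 mm, rim 10 mm above the table), about 100 mm from its neighbour.
There are look-alikes about, which are no part of the job. Leave any pink look-alike of the part that bears rest_mid alone.

How it is judged:
By the outcome, as a careful person would: the job done as asked, in the order asked, and still so for the second after the job is handed in, with the robot touching nothing.
It also fails if it takes over 38 s, if anything falls off the work surface, if the arm or the gripper's body presses on something with over 40 N, if the wrist force passes 120 N, or if a joint passes its speed limit or range.

## Robot

A 6-joint arm with a two-finger parallel gripper is mounted at the origin on the work surface. World frame = base frame: x ahead of the robot, y to its left, z up, the work surface at z = 0. Lengths are in mm, angles in rad, forces in N, time in s.
With the tool pointing down it reaches from about 200 to 875 mm from the base axis. Payload 3.4 kg.
Tool frame: the origin (TCP) lies between the finger pads; the fingertips stand 22 mm ahead of it and the grasp point (between the pads) lies 3 mm ahead of it; z points along the fingers, y is the line along which they close (so a half turn about z gives the same grasp; the last joint's range is limited). The gripper opens to 94 mm and grips with 3 to 60 N. Pads are 16 mm wide; open, the fingers measure 119 mm over their backs; the gripper's body (75 mm by 177 mm) begins 78 mm behind the grasp point.
Start: joints at [1.01, 0.276, 1.505, -0, 1.361, -0.121], TCP at [244.832, 520.308, 227.493] pointing down, gripper open.
Joint ranges: [-2.89, 2.89], [-0.75, 2.08], [0.22, 2.7], [-1.18, 4.32], [0.11, 2.71], [-2.7, 2.7]. Speed limits (rad/s): [2.57, 2.57, 3.14, 3.14, 3.14, 3.14].

## Interface

Orientations are given as a 3x3 rotation matrix whose columns are the frame's x, y, z axes.
In Python, from workcell import status, imaging, env gives the robot as it stands.
- The arm moves only by the tool servo_tool, never from a script. Its argument "targets" is text: rows parted by semicolons, each of 7 numbers parted by spaces: the shift along the tool's x, y, z in mm, then the turn, a rotation vector about the tool's x, y, z in degrees, then the closure, from 0 (fully open) to 1 (shut). A call has 1 to 10 rows; each row is the pose to reach, as a shift and turn from the pose commanded when the call began, along the tool's axes at that moment; what a row does not reach only later rows make up. A row lasts 1/12 s, in which the tool goes at most 41.7 mm and 7.16 degrees, less where a joint would pass 70% of its speed; a pose out of reach is approached as far as the arm can. A call with a gripper value outside its range is refused whole. The fingers move at their own pace and stop on an object; the grip force is fixed at half the most. Time passes only in rows, so rows that repeat a pose let the fingers close. It gives the time, the measured TCP pose, the force, the opening and the grip force at its end, in the units of the state.
- status.get_obs(): the state, without advancing time (a new reading comes with each control period).
- imaging.get_image(name): name is "scene" or "top" or "wrist"; returns a dict with "pixels" (420x560x3 uint8, red, green, blue), "mtx" (3x3 intrinsics, pixels), "view" (4x4, takes a point from world to camera coordinates). Camera axes: x right, y up, looking along -z (the intrinsics and any distortion apply to the point x, -y, -z); pixel columns grow to the right and rows downward; lengths in mm; the calibration is good to about 2 mm. A picture is of the moment at which its call begins. There is no depth.
- env.finish_job(): hands the job in; it is judged then, once.
Trained networks look in a picture, given as the dict that the camera call returned (one of the last four; its "shot" number tells which), for a name from the list of things; names that differ only in an ending like _2 or _b are one class to them, and where a whole thing is asked for, a point or a joint stands for the part that bears it (a point fixed in the world has none). Each returns a list of dicts, best first, with "conf" (0 to 1); they miss things now and then, are a little off and sometimes report something else, mostly with a low value. They report only what shows in the picture. A call takes as long as a camera call. They do not tell look-alikes from the thing itself.
- imaging.boxes_of(picture, label): "centre" ([x, y, z] in mm, in the coordinates of the camera as it stood for that picture, good to about 4 mm: the middle of the surface that is visible of it).
- imaging.trace(picture, label): "region" (420x560 bool, what is visible of it).
- imaging.pinpoint(picture, label): "centre" ([x, y, z] in mm, in the coordinates of the camera as it stood for that picture, good to about 4 mm: a listed point, or the origin of a listed thing).
The state is a dict: "clock": time; "joints": joint angles; "joint_vel": joint speeds; "effort": joint torques, N m; "eef_pos": TCP position; "tcp_rot": TCP orientation; "force": force on the tool from outside, world axes, zero at the start; "moment": the same for the moment, N m; "finger_gap": opening from 0.0 (shut) to 1.0 (fully open); "finger_force": force on a finger pad.
Only numpy, scipy, OpenCV 4.12 (cv2) and the standard library are available. Lean on these libraries where they do the work, as an engineer would, in place of code of your own. Each camera call takes 0.05 s, during which the arm holds its last target. There are 200 camera calls.

## Working session

There is one attempt and no reset: what is moved stays moved. The work goes in short steps, Python scripts to look and compute and a tool call to move; the robot and the scene stay as the last step left them, time stands still between calls to the robot, and variables do not carry over. Pictures are saved under pics/ and viewed, at most 10 in all, crops included, and the job is handed in when it is done.

Besides the shell and the picture viewer there is one more tool, called as name(argument=value, ...) on one line, values as JSON. servo_tool: Moves the arm, as the interface text tells. Its arguments: {"type":"object","properties":{"targets":{"type":"string"}},"required":["targets"]}

```bash
mkdir -p pics
cat > h.py <<'E'
import numpy as np, cv2
from workcell import status, imaging, env
def w(p,c): return np.linalg.inv(p["view"])@np.r_[c,1]
def look(name,labels,fn=None):
    p=imaging.get_image(name)
    if fn: cv2.imwrite("pics/"+fn,p["pixels"][:,:,::-1])
    for l in labels:
        for d in imaging.pinpoint(p,l)[:3]:
            c=np.array(d["centre"]); q=p["mtx"]@(c*[1,-1,-1]); print(name,l,round(d["conf"],2),w(p,c)[:3].round(1),(q[:2]/q[2]).round())
    return p
E
python3 - <<'E'
from h import *
L=["turner_mid","rest_mid","spoon_mid","fork_mid"]
a=look("top",L,"top.png"); b=look("scene",L,"scene.png")
o=status.get_obs(); print(o["clock"],o["eef_pos"],o["tcp_rot"],o["force"])
E
```

```text
top turner_mid 0.89 [515.3 255.2   8.5] [190. 244.]
top rest_mid 0.96 [701.9 -96.   70.5] [312. 179.]
top rest_mid 0.93 [ 493.8 -213.5   67.9] [353. 253.]
top rest_mid 0.64 [ 542.2 -386.1   71.8] [415. 236.]
top spoon_mid 0.78 [480.9 354.6  12.2] [155. 255.]
top fork_mid 0.7 [508.6 150.2  10.5] [226. 247.]
scene turner_mid 0.66 [512.4 248.6  18.5] [402. 233.]
scene rest_mid 0.84 [ 544.4 -386.7   71.6] [152. 147.]
scene rest_mid 0.75 [ 498.5 -218.1   70.7] [220. 156.]
scene rest_mid 0.62 [ 700.7 -104.5   67.1] [213. 216.]
scene spoon_mid 0.72 [484.  349.8  11.9] [452. 242.]
scene fork_mid 0.76 [512.2 150.1  16.4] [359. 221.]
0.5 [244.8137031  520.29518571 227.45210329] [[-9.04817516e-01  4.25799557e-01  2.47934245e-07]
 [ 4.25799557e-01  9.04817516e-01  2.64462777e-05]
 [ 1.10364781e-05  2.40346256e-05 -1.00000000e+00]] [-0.41098994 -0.13513317  0.74438256]
```

View pics/top.png

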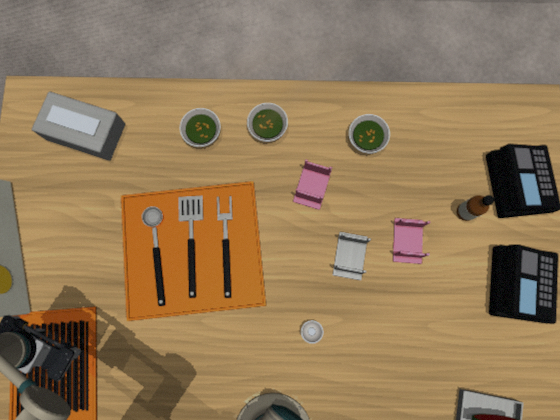

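View pics/scene.png

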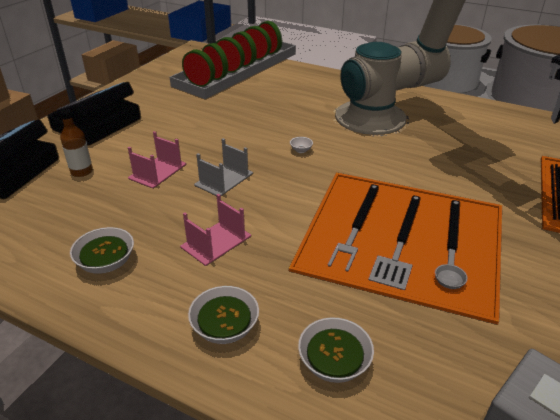

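The top view shows the turner at (190,245), blade up, with the spoon to its left and the fork to its right. The steel rest is at (351,256), and the pink look-alikes are at (312,185) and (408,241). Next I'll measure the yaws.

```bash
cat >> h.py <<'E'
def ray(p,uv,z):
    uv=np.atleast_2d(uv).astype(float); Ti=np.linalg.inv(p["view"])
    d=np.c_[uv,np.ones(len(uv))]@np.linalg.inv(p["mtx"]).T*[1,-1,-1]@Ti[:3,:3].T
    o=Ti[:3,3]; return o+d*((z-o[2])/d[:,2])[:,None]
def axis(p,m,z):
    v,u=np.nonzero(m); P=ray(p,np.c_[u,v],z)[:,:2]
    x=cv2.fitLine(P.astype(np.float32),cv2.DIST_HUBER,0,.01,.01).ravel()
    d=x[:2]*np.sign(x[0]); t=(P-x[2:])@d
    return np.degrees(np.arctan2(d[1],d[0])),x[2:]+d*(t.min()+t.max())/2,np.ptp(t)
E
python3 - <<'E'
from h import *
p=look("top",[]); 
for l in ["turner_mid","fork_mid","spoon_mid"]:
    for d in imaging.trace(p,l)[:1]:
        m=d["region"]; print(l,d["conf"],m.sum(),axis(p,m,8)); 
        dk=m&(p["pixels"].max(2)<70); print(" grip",axis(p,dk,16))
for d in imaging.trace(p,"rest_mid"):
    m=d["region"].astype(np.uint8); pts=np.argwhere(m)[:,::-1]; print(d["conf"],m.sum(),pts.mean(0)); 
    r=cv2.minAreaRect(ray(p,pts,40)[:,:2].astype(np.float32)); print(r)
c=p["pixels"][215:300,305:395,::-1]; cv2.imwrite("pics/r.png",cv2.resize(c,None,fx=7,fy=7,interpolation=cv2.INTER_CUBIC)[:595])
E
```

```text
turner_mid 0.81 1210 (np.float32(4.827464), array([513.35828027, 252.58324539]), np.float64(302.8753294720495))
 grip (np.float32(5.988871), array([504.54383304, 253.0091783 ]), np.float64(284.62107117343373))
fork_mid 0.78 734 (np.float32(5.5893826), array([513.69962381, 151.23286806]), np.float64(299.9920822430881))
 grip (np.float32(4.813493), array([448.04336689, 145.71876811]), np.float64(167.67204934835866))
spoon_mid 0.91 807 (np.float32(10.132122), array([482.48818374, 352.44582018]), np.float64(293.11047013495113))
 grip (np.float32(9.634797), array([420.65085988, 339.81987063]), np.float64(167.53921311724804))
0.7 1301 [312.39354343 184.02613374]
((697.6887817382812, -99.39917755126953), (87.23951721191406, 139.8023681640625), 74.47721099853516)
0.64 1303 [350.31926324 255.1980046 ]
((489.03033447265625, -211.62176513671875), (90.63825225830078, 127.6013412475586), 80.69898986816406)
0.59 1283 [408.92673422 240.23538581]
((535.3831787109375, -382.2616271972656), (99.16497039794922, 126.04320526123047), 86.00483703613281)
```

View pics/r.png

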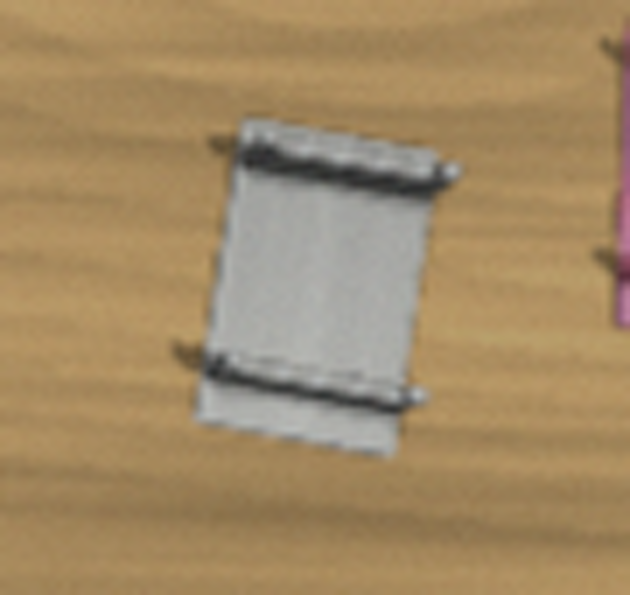

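The rest's base edges in the crop run (197,420)→(242,118), so the rest's x axis has a yaw of about -8.5°. The turner's yaw is about +5°. Next I'll move over the turner.

servo_tool(targets="-356 -127 67 0 0 -30 0.4; -356 -127 67 0 0 -30 0.4; -356 -127 67 0 0 -30 0.4; -356 -127 67 0 0 -30 0.4; -356 -127 67 0 0 -30 0.4; -356 -127 67 0 0 -30 0.4; -356 -127 67 0 0 -30 0.4; -356 -127 67 0 0 -30 0.4; -356 -127 67 0 0 -30 0.4; -356 -127 67 0 0 -30 0.4")

```text
clock: 1.58
eef_pos: [515.7, 250.4, 159.7]
tcp_rot: [[-0.997, -0.081, 0.001], [-0.081, 0.997, -0.002], [-0.001, -0.002, -1.0]]
force: [-0.3, 0.8, 0.4]
finger_gap: 0.598
finger_force: 0.0
```

Run:
```python
from h import *
p=look("wrist",["turner_mid"],"w1.png")
for d in imaging.trace(p,"turner_mid")[:1]: print(axis(p,d["region"],8))
o=status.get_obs(); print(o["clock"],o["eef_pos"],o["tcp_rot"],o["finger_gap"])
```

```text
wrist turner_mid 0.56 [509.  249.7   8.3] [274. 200.]
(np.float32(4.720241), array([503.69671365, 249.33455386]), np.float64(287.6881244368799))
1.7333 [513.64652103 252.6462488  159.94308352] [[-9.96767231e-01 -8.03362660e-02 -1.08264106e-03]
 [-8.03364350e-02  9.96767799e-01  1.13433948e-04]
 [ 1.07002889e-03  2.00042766e-04 -9.99999408e-01]] 0.603068256500707
```

View pics/w1.png

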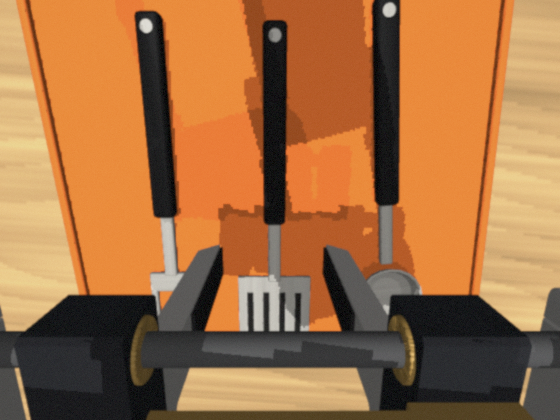

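The turner's grip runs from (275,21) to (274,223), with the fingers on either side of its line. The pixels of the grip ends will fix the mid-point.

Run:
```python
from h import *
p=look("wrist",["turner_mid"])
g=p["pixels"]; dk=(g.max(2)<60); dk[235:]=0; dk[:,:255]=0; dk[:,295:]=0
n,lab,st,_=cv2.connectedComponentsWithStats(dk.astype(np.uint8)); i=1+st[1:,4].argmax(); m=lab==i; print(st[i])
for z in (12,20):
  print(z,axis(p,m,z))
```

```text
wrist turner_mid 0.91 [509.6 249.3   9.6] [271. 203.]
wrist turner_mid 0.6 [486.6 349.   16.6] [384. 188.]
[ 260   24   23  203 4222]
12 (np.float32(4.553982), array([446.53953462, 244.74863332]), np.float64(169.853706708852))
20 (np.float32(4.5575542), array([446.37390067, 244.76643237]), np.float64(165.38401168007493))
```

servo_tool(targets="3 -2.5 40 0 0 0 0.4; 3 -2.5 75 0 0 0 0.4; 3 -2.5 105 0 0 0 0.4; 3 -2.5 122 0 0 0 0.4; 3 -2.5 129 0 0 0 0.4; 3 -2.5 131 0 0 0 0.4; 3 -2.5 131 0 0 0 0.4; 3 -2.5 131 0 0 0 0.6; 3 -2.5 131 0 0 0 1; 3 -2.5 131 0 0 0 1")

```text
clock: 2.67
eef_pos: [511.0, 251.6, 30.9]
tcp_rot: [[-0.996, -0.084, 0.003], [-0.084, 0.996, 0.001], [-0.003, 0.001, -1.0]]
force: [0.4, -0.2, -0.1]
finger_gap: 0.424
finger_force: 0.0
```

servo_tool(targets="0 0 0 0 0 0 1; 0 0 0 0 0 0 1; 0 0 0 0 0 0 1; 0 0 0 0 0 0 1; 0 0 0 0 0 0 1")

```text
clock: 3.08
eef_pos: [510.3, 251.1, 29.8]
tcp_rot: [[-0.997, -0.084, 0.001], [-0.084, 0.997, 0.0], [-0.001, 0.0, -1.0]]
force: [-1.1, -0.5, 3.9]
finger_gap: 0.209
finger_force: 30.0
```

servo_tool(targets="0 0 -10 0 0 0 1; 0 0 -30 0 0 0 1; 0 0 -60 0 0 0 1; 0 0 -90 0 0 0 1; 0 0 -120 0 0 0 1; 0 0 -150 0 0 0 1; 0 0 -170 0 0 0 1; 0 0 -170 0 0 0 1; 0 0 -170 0 0 0 1")

```text
clock: 3.83
eef_pos: [510.3, 251.1, 200.3]
tcp_rot: [[-0.996, -0.084, 0.002], [-0.084, 0.996, 0.001], [-0.002, 0.001, -1.0]]
force: [0.1, 0.4, -1.8]
finger_gap: 0.212
finger_force: 30.0
```

Run:
```python
from h import *
look("scene",["turner_mid"]); look("top",["turner_mid","rest_mid"])
p=look("wrist",["turner_mid"],"w2.png")
o=status.get_obs(); print(o["clock"],o["eef_pos"],o["tcp_rot"],o["finger_gap"],o["force"],o["moment"])
# rest base plate from crop corners
t=look("top",[])
c=np.array([[242,118],[437,150],[197,420],[393,455]])/7+[305,215]-.43
P=ray(t,c,6); print(P.round(1),P.mean(0))
```

```text
scene turner_mid 0.81 [514.1 250.9 187.1] [416. 168.]
scene turner_mid 0.25 [483.8 351.   12.8] [453. 242.]
top turner_mid 0.67 [514.7 258.5 178.7] [177. 236.]
top rest_mid 0.94 [699.1 -96.3  70.5] [312. 180.]
top rest_mid 0.73 [ 491.  -213.2   67.3] [353. 254.]
top rest_mid 0.6 [ 541.6 -385.8   70.8] [415. 237.]
wrist turner_mid 0.63 [507.6 247.4 176.6] [269. 259.]
4.1833 [509.49854648 250.84910554 198.05764034] [[-9.96491247e-01 -8.36588535e-02 -2.52801824e-03]
 [-8.36570475e-02  9.96494274e-01 -8.12079798e-04]
 [ 2.58709337e-03 -5.97743869e-04 -9.99996475e-01]] 0.21404546922950252 [-0.00722144  0.80406534 -1.66031694] [ 0.07119496 -0.01513963  0.00789624]
[[ 562.1 -181.1    6. ]
 [ 550.2 -262.8    6. ]
 [ 435.5 -162.2    6. ]
 [ 422.8 -243.     6. ]] [ 492.64365542 -212.27576902    6.        ]
```

View pics/w2.png

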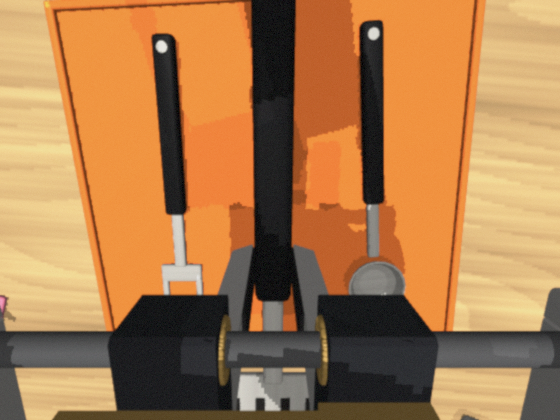

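servo_tool(targets="2 -15 0 0 0 0 1; 6 -45 0 0 0 1 1; 10 -80 0 0 0 3 1; 14 -115 0 0 0 4 1; 18 -150 0 0 0 5 1; 22 -185 0 0 0 6 1; 26 -220 0 0 0 7 1; 31 -255 0 0 0 8 1; 35 -290 0 0 0 9 1; 39 -325 0 0 0 10 1")

```text
clock: 5.07
eef_pos: [498.0, -77.7, 199.3]
tcp_rot: [[-0.996, 0.091, -0.0], [0.091, 0.996, 0.0], [0.0, 0.0, -1.0]]
force: [0.7, -0.4, -1.4]
finger_gap: 0.208
finger_force: 30.0
```

Run:
```python
from h import *
o=status.get_obs(); R=o["tcp_rot"]; print(o["clock"],o["eef_pos"],R,o["finger_gap"])
print(np.array(R).T@(np.array([493,-213,198])-o["eef_pos"]), -8.6-np.degrees(np.arctan2(-R[1][0],-R[0][0])))
```

```text
5.0667 [497.96811686 -77.65438523 199.26791368] [[-9.95806315e-01  9.14863734e-02 -1.62177541e-04]
 [ 9.14863324e-02  9.95806302e-01  2.44000293e-04]
 [ 1.83820120e-04  2.28140004e-04 -9.99999957e-01]] 0.20773099260143824
[  -7.43522484 -135.23282041    1.23569498] -3.3508794357530265
```

servo_tool(targets="-2 -35 0 0 0 1 1; -4 -70 0 0 0 2 1; -5 -100 0 0 0 3 1; -6 -122 0 0 0 3.4 1; -7 -133 0 0 0 3.4 1; -7 -136 0 0 0 3.4 1; -7 -136 0 0 0 3.4 1; -7 -136 0 0 0 3.4 1")

```text
clock: 5.73
eef_pos: [493.0, -210.8, 199.2]
tcp_rot: [[-0.989, 0.149, -0.0], [0.149, 0.989, 0.001], [0.001, 0.001, -1.0]]
force: [0.4, -0.5, -1.5]
finger_gap: 0.213
finger_force: 30.0
```

Run:
```python
from h import *
p=look("wrist",["turner_mid","rest_mid"],"w3.png"); look("scene",["turner_mid","rest_mid"])
o=status.get_obs(); R=o["tcp_rot"]; print(o["clock"],o["eef_pos"],np.degrees(np.arctan2(-R[1][0],-R[0][0])),o["finger_gap"])
def px(P):
    P=np.atleast_2d(P); c=(np.c_[P,np.ones(len(P))]@p["view"].T)[:,:3]*[1,-1,-1]; q=c@p["mtx"].T; return (q[:,:2]/q[:,2:]).round()
a=np.radians(-8.6); X=np.array([np.cos(a),np.sin(a),0]);Y=np.array([-X[1],X[0],0]); C=np.array([493,-213,0])
print("base",px([C+s*65*X+t*42*Y+[0,0,6] for s in(-1,1) for t in(-1,1)]))
print("rear bar ends top z70",px([C-48*X+t*40*Y+[0,0,84] for t in(-1,1)]))
```

```text
wrist rest_mid 0.74 [ 540.9 -386.6   69.7] [ 93. 290.]
scene turner_mid 0.96 [ 499.7 -211.3  182.3] [219. 115.]
scene rest_mid 0.98 [ 540.1 -383.7   71.9] [154. 147.]
scene rest_mid 0.95 [ 702.4 -101.2   70.5] [214. 216.]
scene rest_mid 0.56 [ 498.6 -215.7   73. ] [221. 155.]
6.0333 [ 493.21705655 -211.21041372  199.60047923] -8.520657425607757 0.20963405859123455
base [[229. 134.]
 [313. 134.]
 [233. 256.]
 [310. 256.]]
rear bar ends top z70 [[221. 159.]
 [322. 159.]]
```

View pics/w3.png

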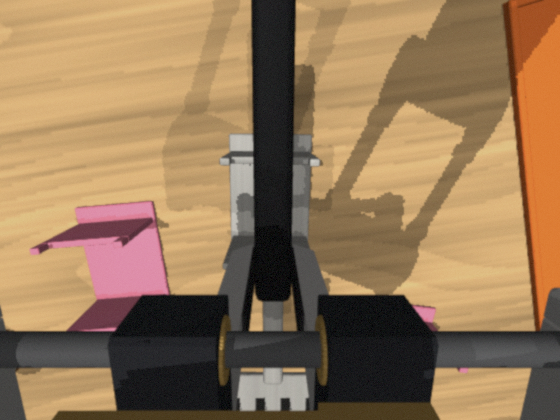

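The rest appears where my model predicts: base edge at row 134, columns 230–312, and horns at row 159, columns 221–321. The handle runs centrally between them, so I'll lower it.

servo_tool(targets="0 -1.6 20 0 0 0 1; 0 -1.6 45 0 0 0 1; 0 -1.6 70 0 0 0 1; 0 -1.6 88 0 0 0 1; 0 -1.6 96 0 0 0 1; 0 -1.6 99 0 0 0 1; 0 -1.6 101 0 0 0 1; 0 -1.6 102 0 0 0 1; 0 -1.6 102 0 0 0 1; 0 -1.6 102 0 0 0 1")

```text
clock: 6.87
eef_pos: [493.5, -214.0, 98.5]
tcp_rot: [[-0.989, 0.149, 0.002], [0.149, 0.989, -0.001], [-0.002, -0.001, -1.0]]
force: [-0.1, 0.4, -0.8]
finger_gap: 0.212
finger_force: 30.0
```

servo_tool(targets="0 0 1 0 0 0 1; 0 0 1.5 0 0 0 1; 0 0 2 0 0 0 1; 0 0 2 0 0 0 1; 0 0 2 0 0 0 1")

```text
clock: 7.28
eef_pos: [493.0, -213.8, 95.8]
tcp_rot: [[-0.989, 0.15, 0.001], [0.15, 0.989, -0.0], [-0.001, -0.0, -1.0]]
force: [-1.2, -0.3, 1.6]
finger_gap: 0.209
finger_force: 30.0
```

servo_tool(targets="0 0 0.5 0 0 0 1; 0 0 1 0 0 0 1; 0 0 1 0 0 0 1; 0 0 1 0 0 0 1")

```text
clock: 7.62
eef_pos: [493.0, -213.8, 95.8]
tcp_rot: [[-0.989, 0.149, 0.001], [0.149, 0.989, -0.0], [-0.001, -0.0, -1.0]]
force: [-1.4, 0.6, 8.2]
finger_gap: 0.208
finger_force: 30.0
```

Run:
```python
from h import *
p=look("scene",["turner_mid"],None)
c=p["pixels"][90:210,140:300,::-1]; cv2.imwrite("pics/s2.png",cv2.resize(c,None,fx=5,fy=5,interpolation=cv2.INTER_CUBIC))
o=status.get_obs(); print(o["clock"],o["eef_pos"],o["force"],o["moment"])
```

```text
scene turner_mid 0.81 [ 495.8 -214.6   81.4] [221. 152.]
7.7167 [ 493.02406983 -213.78328365   95.75668969] [-1.75427483  1.31688488  7.46028067] [ 0.18738559  0.39981875 -0.04082735]
```

View pics/s2.png

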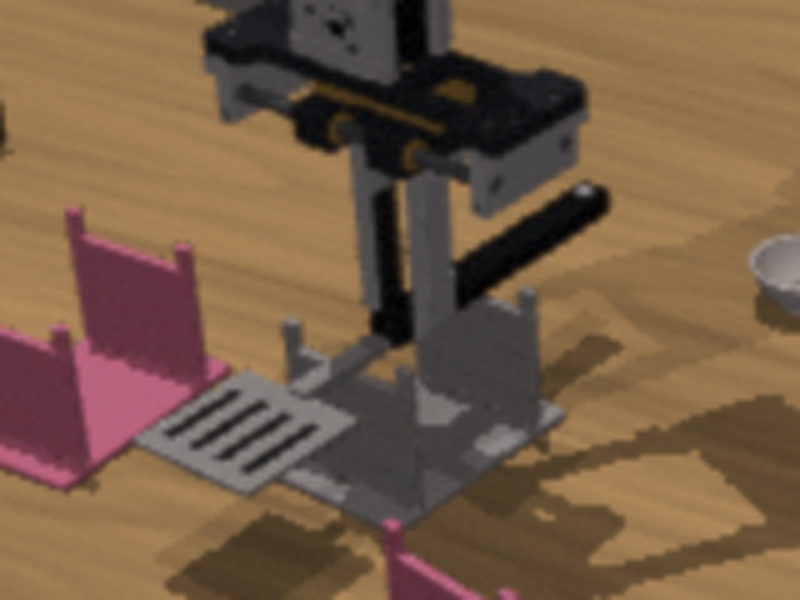

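The turner sits on both bars between the horns, with contact at about 8 N. I'll release and retreat.

servo_tool(targets="0 0 -0.5 0 0 0 1; 0 0 -0.5 0 0 0 0.7; 0 0 -0.5 0 0 0 0.6; 0 0 -0.5 0 0 0 0.5; 0 0 -0.5 0 0 0 0.5; 0 0 -0.5 0 0 0 0.5; 0 0 -0.5 0 0 0 0.5; 0 0 -10 0 0 0 0.5; 0 0 -25 0 0 0 0.5; 0 0 -45 0 0 0 0.5")

```text
clock: 8.55
eef_pos: [492.0, -213.2, 139.3]
tcp_rot: [[-0.989, 0.15, -0.003], [0.15, 0.989, 0.002], [0.003, 0.001, -1.0]]
force: [-0.2, -0.4, 0.5]
finger_gap: 0.5
finger_force: 0.0
```

servo_tool(targets="0 0 -35 0 0 0 0.5; 0 0 -70 0 0 0 0.5; 0 0 -100 0 0 0 0.5; 40 0 -110 0 0 0 0.5; 80 0 -110 0 0 0 0.5; 120 0 -110 0 0 0 0.5; 160 0 -110 0 0 0 0.5; 160 0 -110 0 0 0 0.5; 160 0 -110 0 0 0 0.5")

```text
clock: 9.3
eef_pos: [333.3, -189.3, 250.5]
tcp_rot: [[-0.988, 0.151, 0.002], [0.151, 0.988, -0.001], [-0.002, -0.001, -1.0]]
force: [-0.0, -0.2, 0.8]
finger_gap: 0.496
finger_force: 0.0
```

Run:
```python
from h import *
L=["turner_mid","rest_mid","spoon_mid","fork_mid"]
p=look("top",L)
for d in imaging.trace(p,"turner_mid")[:1]: print(axis(p,d["region"],74))
c=p["pixels"][190:310,280:440,::-1]; a=cv2.resize(c,None,fx=3.5,fy=3.5,interpolation=cv2.INTER_CUBIC)
s=look("scene",["turner_mid"]); c=s["pixels"][100:220,140:250,::-1]; b=cv2.resize(c,(230*420//240,420),interpolation=cv2.INTER_CUBIC)
i=np.hstack([a,b]); cv2.imwrite("pics/end.png",cv2.resize(i,(798,int(i.shape[0]*798/i.shape[1]))))
o=status.get_obs(); print(o["clock"],o["eef_pos"],o["force"],o["finger_gap"])
```

```text
top turner_mid 0.75 [ 496.3 -210.2   75.1] [353. 251.]
top rest_mid 0.89 [ 540.3 -385.5   71.5] [415. 237.]
top rest_mid 0.74 [700.1 -95.1  70.9] [312. 180.]
top rest_mid 0.6 [ 494.9 -215.8   69.2] [354. 252.]
top spoon_mid 0.67 [480.9 353.1  13.3] [156. 255.]
top fork_mid 0.92 [510.4 150.    9.3] [226. 246.]
top fork_mid 0.7 [ 491.8 -212.9   70.1] [353. 253.]
top fork_mid 0.35 [483.7 353.7  10.5] [156. 254.]
(np.float32(-8.535263), array([ 510.79649013, -216.42122553]), np.float64(267.0271257002531))
scene turner_mid 0.98 [ 499.6 -216.4   81.4] [220. 152.]
scene turner_mid 0.63 [ 496.9 -217.7   72. ] [220. 155.]
9.7 [ 335.39746309 -189.97039605  249.19388297] [ 0.11543049  0.13536715 -0.29765861] 0.4969614322557616
```

View pics/end.png

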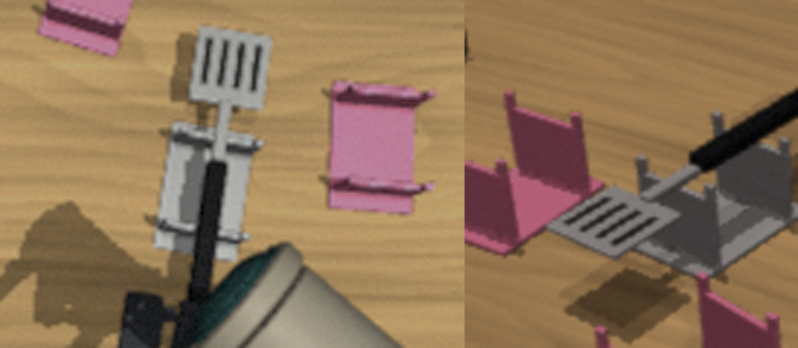

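The turner lies between the horns at (212,165), square to the bars at a yaw of -8.5°, with its mid within about 3 mm of the rest's middle. The spoon and fork haven't moved.

```bash
python3 -c "
from h import *
print(env.finish_job())"
```

```text
the job is handed in; nothing more can be done
None
```

The turner lies flat and square across both bars of the steel rest, between the horns and with its mid within about 3 mm of centre; it is released, the spoon and fork lie unmoved, and the job was handed in at about 10 s.

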